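Confirm the weight and ring for the customer

ROBOT

A 6-joint arm with a two-finger parallel gripper is mounted at the origin on the work surface. World frame = base frame: x ahead of the robot, y to its left, z up, the work surface at z = 0. Lengths are in m, angles in degrees, forces in N, time in s.
With the tool pointing down it reaches from about 0.3 to 0.75 m from the base axis. Payload 8.5 kg.
Tool frame: the origin (TCP) lies midway between the tips of the shut fingers; the grasp point (between the pads) lies 19 mm behind it (env.hold_point_z is the distance from the TCP to the grasp point, in m); z points along the fingers, y is the line along which they close (so a half turn about z gives the same grasp; the last joint's range is limited). The gripper opens to 85 mm and grips with 20 to 120 N. Pads are 22 mm wide; open, the fingers measure 114 mm over their backs; the gripper's body (76 mm by 85 mm) begins 54 mm behind the grasp point. The pads swing forward as they close: fully open they stand 13 mm farther back than shut.
Start: joints at [-86.075, 21.807, 74.336, -0, 83.858, -12.336], TCP at [0.154, -0.528, 0.2] pointing down, gripper open.
Joint ranges: [-178.18, 178.18], [-50.72, 133.34], [12.68, 142.11], [-81.47, 261.47], [9.98, 163.14], [-165.26, 165.26]. Speed limits (degrees/s): [136.94, 136.94, 180, 180, 180, 180].

INTERFACE

Orientations are given as a 3x3 rotation matrix whose columns are the frame's x, y, z axes.
In Python, from rig import observe, get_image, camera_info, env gives the robot as it stands.
- The arm moves only by the tool drive_tool, never from a script. Its arguments are lists of equal length, an entry for each row: "offset": the shift along the tool's x, y, z in units of 40 mm (1.0 is 40 mm), a list of three; "turn": the turn, a rotation vector about the tool's x, y, z in units of 6 degrees (1.0 is 6 degrees), a list of three; "hand": the opening, from 0 (shut) to 1 (fully open). A call has exactly 10 rows; each row shifts and turns the commanded pose from where the row before left it, along the tool's axes as they then stand; what a row does not reach is not made up. A row lasts 1/8 s, in which the tool goes at most 62.5 mm and 10.7 degrees, less where a joint would pass 70% of its speed; a pose out of reach is approached as far as the arm can. A call is refused whole if a number of a shift passes 1 or a number of a turn 1, either way. A call with a gripper value outside its range is refused whole. The fingers move at their own pace and stop on an object; "newtons" is the grip in N (left out, the last holds). Time passes only in rows, so rows that do not move let the fingers close, or fill a call up. It gives the time, the measured TCP pose, the force, the opening and the grip force at its end, in the units of the state.
- observe(): the state, without advancing time (a new reading comes with each control period).
- get_image(name): name is "scene" or "top" or "wrist"; returns the picture (480x640x3 uint8, blue, green, red); there is no depth.
- camera_info(name): a dict with "fx", "fy", "cx", "cy" (pixels), "k1" (the pictures are not rectified: a ray, as slopes to the right and down, at radius r is drawn at 1 + k1 r^2 times it, then the intrinsics apply), "world_to_cam" (4x4, takes a point from world to camera coordinates). Camera axes: x right, y down, z forward; pixel columns grow to the right and rows downward; lengths in m; the calibration is good to about 2 mm. A picture is of the moment at which its call begins: read the wrist's pose just before it. camera_info takes no time and is no camera call; for the wrist camera it gives the pose at the moment of the call.
- env.close_job(): hands the job in; it is judged then, once.
The state is a dict: "time_s": time; "q": joint angles; "qvel": joint speeds; "joint_efforts": joint torques, N m; "position": TCP position; "tool_rot": TCP orientation; "ft_force": force on the tool from outside, world axes, zero at the start; "wrist_torque": the same for the moment, N m; "grip_width": finger opening in m; "gripper_force": force on a finger pad.
Only numpy, scipy, OpenCV 4.12 (cv2) and the standard library are available. Lean on these libraries where they do the work, as an engineer would, in place of code of your own. Each camera call takes 0.05 s, during which the arm holds its last target. There are 200 camera calls.

TASK

The jar of olives on the counter scale has been weighed: press the green key on the scale fully down with your fingertips and let it up, then press down the plunger on top of the brass bell to call the customer, and draw your hand back at least a hand's breadth (100 mm) clear. Press gently and do not pick anything up or shove it about: the brass bell stays where it stands, and the other keys, the steel bell, the jars, the tin and the box are left alone.

Things in the scene. Friction and masses are not known exactly. Their poses are not given: they have to be found in the camera images.
- green_key_top (a point): Centre of the top face of the green key of the counter scale: a 26 mm square green plastic cap in a 34 mm black bezel, one of four keys in a row (green, red, yellow, blue, in any order, centres 55 mm apart) on the flat level console of the scale. 84 mm above the counter when up, 14 mm above the console (bezel 4 mm above it); z up, x and y along the scale's.
- green_cap (a joint): Travel of the green key: 0 up, 0.006 m fully down (pressed straight down). A spring brings it up again; about 1 N starts it, 5 N holds it fully down.
- red_key_top (a point): Centre of the top face of the red key of the counter scale: a 26 mm square red plastic cap in a 34 mm black bezel, one of four keys in a row (green, red, yellow, blue, in any order, centres 55 mm apart) on the flat level console of the scale. 84 mm above the counter when up, 14 mm above the console (bezel 4 mm above it); z up, x and y along the scale's.
- red_cap (a joint): Travel of the red key: 0 up, 0.006 m fully down (pressed straight down). A spring brings it up again; about 1 N starts it, 5 N holds it fully down.
- yellow_key_top (a point): Centre of the top face of the yellow key of the counter scale: a 26 mm square yellow plastic cap in a 34 mm black bezel, one of four keys in a row (green, red, yellow, blue, in any order, centres 55 mm apart) on the flat level console of the scale. 84 mm above the counter when up, 14 mm above the console (bezel 4 mm above it); z up, x and y along the scale's.
- yellow_cap (a joint): Travel of the yellow key: 0 up, 0.006 m fully down (pressed straight down). A spring brings it up again; about 1 N starts it, 5 N holds it fully down.
- blue_key_top (a point): Centre of the top face of the blue key of the counter scale: a 26 mm square blue plastic cap in a 34 mm black bezel, one of four keys in a row (green, red, yellow, blue, in any order, centres 55 mm apart) on the flat level console of the scale. 84 mm above the counter when up, 14 mm above the console (bezel 4 mm above it); z up, x and y along the scale's.
- blue_cap (a joint): Travel of the blue key: 0 up, 0.006 m fully down (pressed straight down). A spring brings it up again; about 1 N starts it, 5 N holds it fully down.
- scale: White counter scale, fixed, 320 mm (its x) by 300 mm (its y); origin at the centre of its underside, z up, its x points away from the keyed front. Console at the -x end: x from -160 to -30, flat top 70 mm high; the keys lie along y at x = -130. Behind it a steel pan, 180 by 270 mm centred at x = +65, top 66 mm high.
- brass_bell: Loose brass counter bell, about 0.35 kg: black round foot 84 mm across and 10 mm high, brass dome 76 mm across up to 48 mm, small brass plunger on top. Origin at the centre of the underside, z up.
- brass_bell_top (a point): Centre of the top of the brass bell's plunger: a round cap 22 mm across and 7 mm thick, on the bell's axis 63 mm above its underside.
- brass_bell_plunger (a joint): Travel of the brass bell's plunger: 0 up, 0.006 m fully down. Spring return; about 1 N starts it, 5 N holds it fully down.
- steel_bell: Loose steel counter bell, about 0.35 kg: black round foot 84 mm across and 10 mm high, steel dome 76 mm across up to 48 mm, small steel plunger on top. Origin at the centre of the underside, z up.
- steel_bell_top (a point): Centre of the top of the steel bell's plunger: a round cap 22 mm across and 7 mm thick, on the bell's axis 63 mm above its underside.
- steel_bell_plunger (a joint): Travel of the steel bell's plunger: 0 up, 0.006 m fully down. Spring return; about 1 N starts it, 5 N holds it fully down.
- jar: Loose green glass jar of olives with a brass-coloured cap, 68 mm across, 90 mm high, standing on the scale's pan. Origin at the centre of its underside.
- tin: Loose food tin, 74 mm across, 80 mm high, standing on the counter. Origin at the centre of its underside.
- biscuit_box: Loose upright cardboard biscuit box, 60 by 90 mm (its x, y) and 120 mm high. Origin at the centre of its underside.
- honey_jar: Loose amber honey jar with a yellow cap, 60 mm across, 75 mm high. Origin at the centre of its underside.
- green_key: The green key's bezel, fixed on the console. Origin at the centre of its underside, 70 mm above the counter and 14 mm below the top of the cap when up.

How it is judged (in metres and radians):
On the way, in this order (a step that is already met when the one before it is completed fails the run):
1. the green key is pressed down with the fingers (over 3.5 mm) (value of joint green_cap above 0.0035 m and contact force between the fingers and green_key above 0.5 N), for 0.08 s.
2. the green key is let up again (value of joint green_cap below 0.0015 m), for 0.1 s.
3. the brass bell's plunger is pressed down with the fingers (over 3.5 mm) (value of joint brass_bell_plunger above 0.0035 m and contact force between the fingers and brass_bell above 0.5 N), for 0.08 s.
At the end, for the whole second after the job is handed in: All keys and plungers up again (under 1.5 mm), the brass bell upright within 20 mm of its start, the jars, tin, box and steel bell within 12 mm of theirs, the olive jar on the pan, and the grasp point over 80 mm from the green key and the brass plunger (value of joint each of green_cap, red_cap, yellow_cap, blue_cap, brass_bell_plunger, steel_bell_plunger below 0.0015 m and distance of brass_bell from where it was at the start of the episode below 0.02 m and angle between each of brass_bell, jar, tin, biscuit_box, honey_jar, steel_bell's own z axis and vertical below 0.1 rad and linear speed of brass_bell below 0.02 m/s and distance between the grasp point and brass_bell_top above 0.08 m and distance between the grasp point and green_key_top above 0.08 m and distance of each of jar, tin, biscuit_box, honey_jar, steel_bell from where it was at the start of the episode below 0.012 m and z of jar in the frame of scale above 0.06 m); the robot touches nothing.
It fails at once if another key than the green one is pressed (over 2 mm) (value of joint any of red_cap, yellow_cap, blue_cap above 0.002 m).
It fails at once if the steel bell is rung (plunger over 2 mm down) (value of joint steel_bell_plunger above 0.002 m).
It fails at once if the brass bell is lifted (over 8 mm), tipped (over 0.15 rad) or shoved along (over 20 mm) (height (world z) of brass_bell above 0.008 m or angle between brass_bell's own z axis and vertical above 0.15 rad or distance of brass_bell from where it was at the start of the episode above 0.02 m).
It fails at once if a jar, the tin, the biscuit box or the steel bell is moved (over 12 mm) or tipped (distance of any of jar, tin, biscuit_box, honey_jar, steel_bell from where it was at the start of the episode above 0.012 m or angle between any of jar, tin, biscuit_box, honey_jar, steel_bell's own z axis and vertical above 0.15 rad).
It fails at once if the scale, the green key or the brass bell is hit hard (over 35 N) (contact force between any of the arm, the fingers and scale above 35 N or contact force between any of the arm, the fingers and green_key above 35 N or contact force between any of the arm, the fingers and brass_bell above 35 N).
It also fails if it takes over 40 s, if anything falls off the work surface, if the arm or the gripper's body presses on something with over 40 N, if the wrist force passes 120 N, or if a joint passes its speed limit or range.

## Working session

There is one attempt and no reset: what is moved stays moved. The work goes in short steps, Python scripts to look and compute and a tool call to move; the robot and the scene stay as the last step left them, time stands still between calls to the robot, and variables do not carry over. Pictures are saved under pics/ and viewed, at most 10 in all, crops included, and the job is handed in when it is done.

Besides the shell and the picture viewer there is one more tool, called after ">>>" as name(argument=value, ...), one argument or row to a line, values as JSON. drive_tool: Moves the arm, as the interface text tells. Its arguments: {"type":"object","properties":{"offset":{"type":"array"},"turn":{"type":"array"},"hand":{"type":"array"},"newtons":{"type":"number"}},"required":["offset","turn","hand"]}

```bash
mkdir -p pics; python3 - <<'E'
from rig import *
import cv2
for n in ("scene","top"):
    cv2.imwrite(f"pics/{n}0.png",get_image(n)); c=camera_info(n); print(n,{k:(v if k!="world_to_cam" else [[round(x,3) for x in r] for r in v]) for k,v in c.items()})
s=observe(); print(s["time_s"],s["position"],s["tool_rot"],s["ft_force"],env.hold_point_z)
E
```

```text
scene {'fx': 473.8358833124903, 'fy': 473.8358833124903, 'cx': 318.6719678371143, 'cy': 233.705174094823, 'k1': -0.11656145759043676, 'world_to_cam': [[np.float64(-0.253), np.float64(0.967), np.float64(-0.013), np.float64(0.077)], [np.float64(0.754), np.float64(0.189), np.float64(-0.629), np.float64(-0.423)], [np.float64(-0.606), np.float64(-0.169), np.float64(-0.778), np.float64(1.529)], [np.float64(0.0), np.float64(0.0), np.float64(0.0), np.float64(1.0)]]}
top {'fx': 580.8236555955062, 'fy': 580.8236555955062, 'cx': 318.62545340136154, 'cy': 242.7973193454395, 'k1': -0.07355526471555214, 'world_to_cam': [[np.float64(0.007), np.float64(-1.0), np.float64(-0.001), np.float64(0.06)], [np.float64(-0.982), np.float64(-0.007), np.float64(-0.189), np.float64(0.587)], [np.float64(0.189), np.float64(0.003), np.float64(-0.982), np.float64(1.281)], [np.float64(0.0), np.float64(0.0), np.float64(0.0), np.float64(1.0)]]}
0.1 [ 0.1539654  -0.52770967  0.19918579] [[ 9.60009763e-01  2.79966516e-01 -7.53209175e-05]
 [ 2.79966383e-01 -9.60008965e-01  1.26944135e-03]
 [ 2.83092314e-04 -1.23976341e-03 -9.99999191e-01]] [-0.19054165  0.2434442  -0.3136423 ] 0.0187
```

View pics/scene0.png

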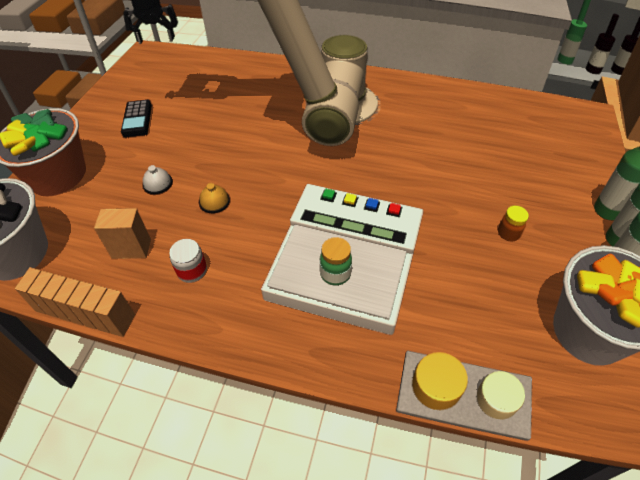

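View pics/top0.png

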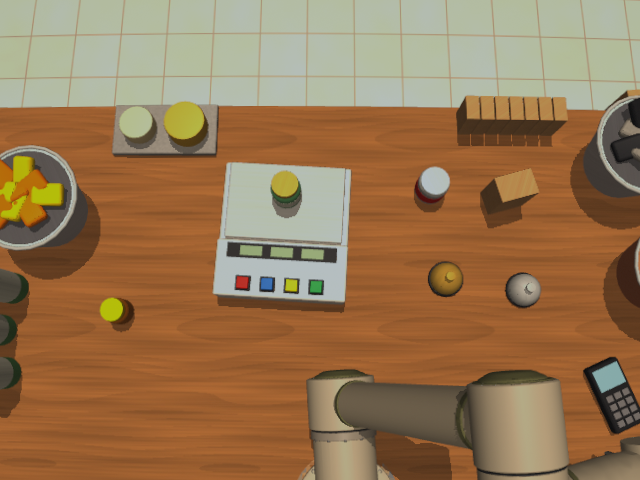

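The top view shows the green key at about (316,287), at the right end of the row, and the brass plunger at (451,276). The steel bell is at (523,288), and the scene view agrees with the green key at (329,195) and the brass plunger at (211,186).

```bash
cat > h.py <<'E'
import numpy as np,cv2
from rig import *
def ray(n,uv,z,c=None):
    c=c or camera_info(n); W=np.array(c["world_to_cam"],float)
    K=np.array([[c["fx"],0,c["cx"]],[0,c["fy"],c["cy"]],[0,0,1]])
    p=cv2.undistortPoints(np.array([[uv]],float),K,np.array([c["k1"],0,0,0]))[0,0]
    R,t=W[:3,:3],W[:3,3]; o=-R.T@t; d=R.T@np.array([*p,1]); return o+d*(z-o[2])/d[2]
E
python3 - <<'E'
from h import *
t=cv2.imread("pics/top0.png"); s=cv2.imread("pics/scene0.png")
for n,im,boxes in (("top",t,{"g":(305,275,328,300),"r":(232,272,253,294),"y":(282,275,302,296),"b":(258,275,277,296)}),("scene",s,{"g":(318,186,338,204),"r":(385,200,405,220)})):
    for k,(a,b,c,d) in boxes.items():
        h=cv2.cvtColor(im[b:d,a:c],cv2.COLOR_BGR2HSV); m=(h[...,1]>130)&(h[...,2]>110)
        ys,xs=np.nonzero(m); u=(xs.mean()+a,ys.mean()+b); print(n,k,u,m.sum(),ray(n,u,.083).round(4))
print(ray("top",(451,276),.063),ray("scene",(210.5,184.5),.063))
print(ray("top",(523+6,287),.063),ray("scene",(152,168),.063))
a=cv2.resize(t[250:315,415:480],None,fx=6,fy=6,interpolation=cv2.INTER_CUBIC)
b=cv2.resize(s[160:225,180:245],None,fx=6,fy=6,interpolation=cv2.INTER_CUBIC)
cv2.imwrite("pics/crop.png",np.hstack([a,b]))
E
```

```text
top g (np.float64(315.45454545454544), np.float64(286.0)) 121 [0.4834 0.0707 0.083 ]
top r (np.float64(241.49264705882354), np.float64(281.8014705882353)) 136 [0.4915 0.2357 0.083 ]
top y (np.float64(290.6865671641791), np.float64(284.7164179104478)) 134 [0.4859 0.1258 0.083 ]
top b (np.float64(266.23199999999997), np.float64(283.128)) 125 [0.489  0.1803 0.083 ]
scene g (np.float64(329.3703703703704), np.float64(190.65740740740742)) 108 [0.4717 0.0719 0.083 ]
scene r (np.float64(395.33962264150944), np.float64(205.50943396226415)) 159 [0.4812 0.2373 0.083 ]
[ 0.51042062 -0.23711223  0.063     ] [ 0.50442434 -0.23593411  0.063     ]
[ 0.48598583 -0.41575202  0.063     ] [ 0.48323376 -0.41827821  0.063     ]
```

View pics/crop.png

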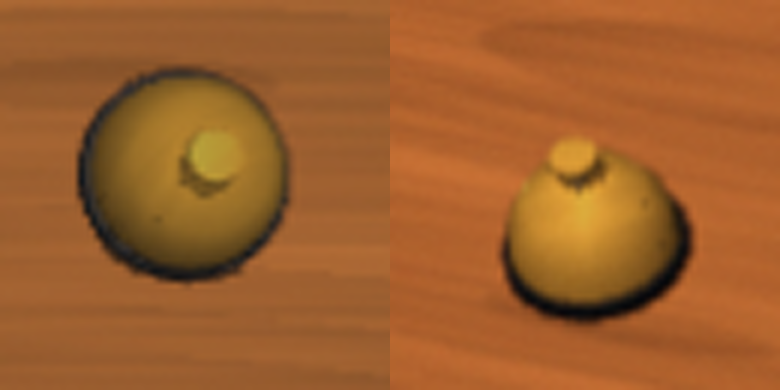

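>>> drive_tool(
  offset=[
    [0.5, -0.5, 0],
    [1, -1, 0],
    [1, -1, 0],
    [1, -1, 0],
    [1, -1, 0],
    [1, -1, 0],
    [1, -1, 0],
    [1, -1, 0],
    [1, -1, 0],
    [1, -1, 0],
  ],
  turn=[
    [0, 0, 0],
    [0, 0, 0],
    [0, 0, 0],
    [0, 0, 0],
    [0, 0, 0],
    [0, 0, 0],
    [0, 0, 0],
    [0, 0, 0],
    [0, 0, 0],
    [0, 0, 0],
  ],
  hand=[0, 0, 0, 0, 0, 0, 0, 0, 0, 0],
)

```text
time_s: 1.35
position: [0.4129, -0.055, 0.1997]
tool_rot: [[0.96, 0.28, 0.0], [0.28, -0.96, -0.0], [0.0, 0.0, -1.0]]
ft_force: [0.6, -1.1, -0.0]
grip_width: 0.0
gripper_force: 0.0
```

>>> drive_tool(
  offset=[
    [0.7, -1, 0],
    [0.7, -1, 0],
    [0, -0.5, 0],
    [0, 0, 0],
    [0, 0, 0],
    [0, 0, 0],
    [0, 0, 0],
    [0, 0, 0],
    [0, 0, 0],
    [0, 0, 0],
  ],
  turn=[
    [0, 0, 0],
    [0, 0, 0],
    [0, 0, 0],
    [0, 0, 1],
    [0, 0, 1],
    [0, 0, 1],
    [0, 0, 0.2],
    [0, 0, 0],
    [0, 0, 0],
    [0, 0, 0],
  ],
  hand=[0, 0, 0, 0, 0, 0, 0, 0, 0, 0],
)

```text
time_s: 2.6
position: [0.4381, 0.0549, 0.1997]
tool_rot: [[0.999, -0.051, -0.0], [-0.051, -0.999, 0.0], [-0.0, -0.0, -1.0]]
ft_force: [-0.3, -0.7, 0.0]
grip_width: -0.0003
gripper_force: 0.0
```

```bash
python3 - <<'E'
from h import *
c=camera_info("wrist"); print(c); s=observe(); print(s["position"])
im=get_image("wrist"); cv2.imwrite("pics/w1.png",im)
h=cv2.cvtColor(im,cv2.COLOR_BGR2HSV); m=((h[...,0]>50)&(h[...,0]<75)&(h[...,1]>130)&(h[...,2]>60)).astype(np.uint8)
n,_,st,ce=cv2.connectedComponentsWithStats(m)
for i in range(1,n):
    if st[i,4]>150: print(st[i],ce[i],ray("wrist",ce[i],.084,c))
E
```

```text
{'fx': 432.1381798027399, 'fy': 432.1381798027399, 'cx': 315.0841894294509, 'cy': 237.00871534490415, 'k1': -0.08669954104693382, 'world_to_cam': array([[-5.06901830e-02, -9.98714343e-01, -4.08888206e-04,
         7.84425624e-02],
       [-9.63514083e-01,  4.87958319e-02,  2.63172146e-01,
         3.85498481e-01],
       [-2.62813845e-01,  1.37342138e-02, -9.64748804e-01,
         4.92872112e-01],
       [ 0.00000000e+00,  0.00000000e+00,  0.00000000e+00,
         1.00000000e+00]])}
[0.43814723 0.05488485 0.19970014]
```

View pics/w1.png

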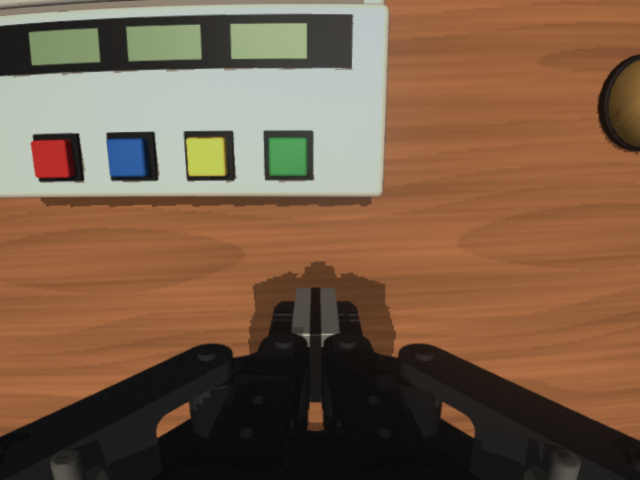

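The wrist view shows the green cap at about (289,156), with the yellow key to its left and the shut fingertips at (315,290).

```bash
python3 - <<'E'
from h import *
im=cv2.imread("pics/w1.png"); c=camera_info("wrist")
def f(box,test):
    a,b,x,y=box; p=im[b:y,a:x].astype(int); m=test(p); ys,xs=np.nonzero(m)
    u=((xs.min()+xs.max())/2+a,(ys.min()+ys.max())/2+b); print(u,xs.min()+a,xs.max()+a,ys.min()+b,ys.max()+b,ray("wrist",u,.084,c).round(4))
f((262,128,316,184),lambda p:(p[...,1]>110)&(p[...,1]-p[...,2]>50))
f((182,128,236,184),lambda p:(p[...,1]>140)&(p[...,1]-p[...,0]>60))
f((28,128,82,184),lambda p:(p[...,2]>150)&(p[...,2]-p[...,0]>80))
E
```

```text
(np.float64(287.0), np.float64(156.0)) 269 305 138 174 [0.4826 0.0727 0.084 ]
(np.float64(205.0), np.float64(156.5)) 186 224 138 175 [0.4853 0.1275 0.084 ]
(np.float64(49.0), np.float64(158.0)) 31 67 140 176 [0.4915 0.2369 0.084 ]
```

>>> drive_tool(
  offset=[
    [0.5, -0.25, 0],
    [0.6, -0.23, 0],
    [0, 0, 0.6],
    [0, 0, 0.7],
    [0, 0, 0.7],
    [0, 0, 0.5],
    [0, 0, 0.15],
    [0, 0, 0],
    [0, 0, 0],
    [0, 0, 0],
  ],
  turn=[
    [0, 0, 0],
    [0, 0, 0],
    [0, 0, 0],
    [0, 0, 0],
    [0, 0, 0],
    [0, 0, 0],
    [0, 0, 0],
    [0, 0, 0],
    [0, 0, 0],
    [0, 0, 0],
  ],
  hand=[0, 0, 0, 0, 0, 0, 0, 0, 0, 0],
)

```text
time_s: 3.9
position: [0.4834, 0.0718, 0.0944]
tool_rot: [[0.999, -0.051, 0.001], [-0.051, -0.999, -0.0], [0.001, 0.0, -1.0]]
ft_force: [0.5, -0.2, -0.3]
grip_width: -0.0001
gripper_force: 0.0
```

```bash
python3 - <<'E'
from h import *
s=observe(); print(s["position"],s["ft_force"])
cv2.imwrite("pics/w2.png",get_image("wrist"))
E
```

```text
[0.48342412 0.07181661 0.09435612] [ 0.49809044 -0.2400284  -0.29861521]
```

View pics/w2.png

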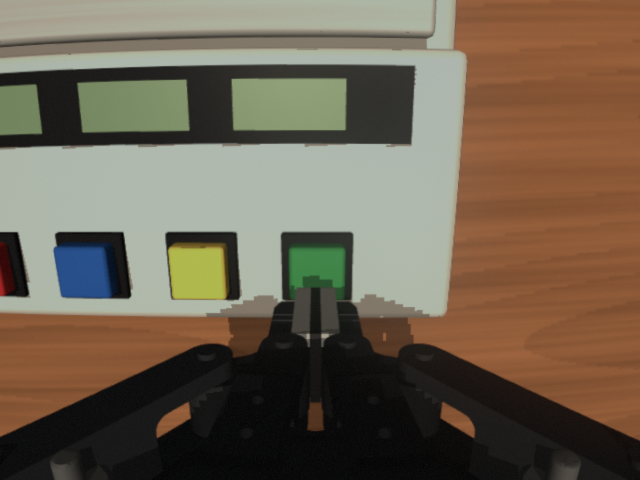

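The fingertips sit over the green cap (317,270), laterally centred and about 10 mm above it. I'll press now.

>>> drive_tool(
  offset=[
    [0, 0, 0.15],
    [0, 0, 0.1],
    [0, 0, 0.05],
    [0, 0, 0.05],
    [0, 0, 0.03],
    [0, 0, 0],
    [0, 0, 0],
    [0, 0, 0],
    [0, 0, 0],
    [0, 0, 0],
  ],
  turn=[
    [0, 0, 0],
    [0, 0, 0],
    [0, 0, 0],
    [0, 0, 0],
    [0, 0, 0],
    [0, 0, 0],
    [0, 0, 0],
    [0, 0, 0],
    [0, 0, 0],
    [0, 0, 0],
  ],
  hand=[0, 0, 0, 0, 0, 0, 0, 0, 0, 0],
)

```text
time_s: 5.2
position: [0.4831, 0.0718, 0.0785]
tool_rot: [[0.999, -0.051, 0.0], [-0.051, -0.999, 0.0], [0.0, -0.0, -1.0]]
ft_force: [1.0, -0.0, 0.1]
grip_width: 0.0001
gripper_force: 0.0
```

```bash
python3 - <<'E'
from h import *
s=observe(); print(s["position"],s["ft_force"],s["wrist_torque"])
a=get_image("wrist");t=get_image("scene")
print(observe()["ft_force"])
cv2.imwrite("pics/c3.png",np.hstack([cv2.resize(a[210:330,230:400],(510,360)),cv2.resize(t[170:230,300:345],(270,360))]))
E
```

```text
[0.48307787 0.07183293 0.07854432] [ 0.96947475 -0.03782264  0.14086976] [-0.05055247  0.03901148 -0.08402762]
[0.20758432 0.11228398 0.52616127]
```

View pics/c3.png

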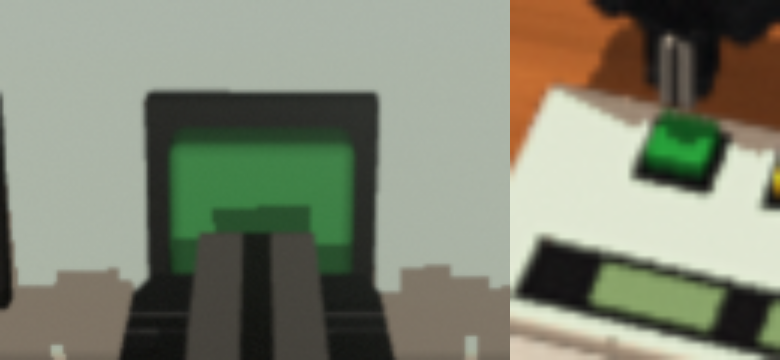

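```bash
python3 - <<'E'
from h import *
c=camera_info("wrist"); s=observe(); P=s["position"];R=np.array(s["tool_rot"]);W=np.array(c["world_to_cam"])
def pr(c,p):
    W=np.array(c["world_to_cam"],float); rv=cv2.Rodrigues(W[:3,:3])[0]
    K=np.array([[c["fx"],0,c["cx"]],[0,c["fy"],c["cy"]],[0,0,1]]); return cv2.projectPoints(np.array([p],float),rv,W[:3,3],K,np.array([c["k1"],0,0,0]))[0].ravel().round(1)
sc=camera_info("scene")
for d in [(0,0,0),(.011,0,0),(-.011,0,0),(.011,0,-.004),(0.011,0,-.008),(0,.01,0)]: print(d,pr(c,P+R@np.array(d)),pr(sc,P+R@np.array(d)))
for p in [(.483,.072,.084),(.496,.0715,.084),(.47,.0725,.084),(.483,.072,.078),(.496,.0715,.078),(.47,.0725,.078)]: print(p,pr(c,p),pr(sc,p))
a=cv2.imread("pics/c3.png")
E
```

```text
(0, 0, 0) [318.1 280.2] [328.2 195.2]
(0.011, 0, 0) [318.2 255.8] [326.9 198.3]
(-0.011, 0, 0) [318.1 303.7] [329.5 192.1]
(0.011, 0, -0.004) [318.3 258.8] [326.9 197.2]
(0.011, 0, -0.008) [318.3 261.8] [326.9 196. ]
(0, 0.01, 0) [341.4 280.2] [324.4 194.3]
(0.483, 0.072, 0.084) [317.8 285.1] [328.3 193.6]
(0.496, 0.0715, 0.084) [317.5 255.4] [326.8 197.3]
(0.47, 0.0725, 0.084) [318.2 313.5] [329.8 189.9]
(0.483, 0.072, 0.078) [317.8 279.9] [328.3 195.3]
(0.496, 0.0715, 0.078) [317.4 251.1] [326.8 199. ]
(0.47, 0.0725, 0.078) [318.1 307.6] [329.8 191.6]
```

The pictures and the zero force agree that the fingertips have not reached the cap. I'll go down slowly and check the force as I go.

>>> drive_tool(
  offset=[
    [0, 0, 0.02],
    [0, 0, 0.02],
    [0, 0, 0.02],
    [0, 0, 0.02],
    [0, 0, 0.02],
    [0, 0, 0],
    [0, 0, 0],
    [0, 0, 0],
    [0, 0, 0],
    [0, 0, 0],
  ],
  turn=[
    [0, 0, 0],
    [0, 0, 0],
    [0, 0, 0],
    [0, 0, 0],
    [0, 0, 0],
    [0, 0, 0],
    [0, 0, 0],
    [0, 0, 0],
    [0, 0, 0],
    [0, 0, 0],
  ],
  hand=[0, 0, 0, 0, 0, 0, 0, 0, 0, 0],
)

```text
time_s: 6.55
position: [0.4831, 0.0718, 0.0745]
tool_rot: [[0.999, -0.051, 0.0], [-0.051, -0.999, -0.0], [0.0, 0.0, -1.0]]
ft_force: [0.1, -0.6, -0.6]
grip_width: 0.0001
gripper_force: 0.0
```

```bash
python3 - <<'E'
from h import *
s=observe(); print(s["position"],s["ft_force"],s["wrist_torque"])
F=[]
for i in range(4): a=get_image("wrist");F.append(observe()["ft_force"])
print(np.mean(F,0),np.std(F,0))
b=cv2.imread("pics/w2.png")
cv2.imwrite("pics/c4.png",np.hstack([cv2.resize(a[225:315,265:365],(400,360),interpolation=cv2.INTER_CUBIC),cv2.resize(b[225:315,265:365],(400,360),interpolation=cv2.INTER_CUBIC)]))
E
```

```text
[0.48309524 0.07181001 0.07453462] [ 0.12594978 -0.55632429 -0.62314899] [-0.05192123 -0.00535717  0.0063744 ]
[-0.16648047  0.35158958 -0.28817184] [0.34838752 0.48884694 0.38503275]
```

View pics/c4.png

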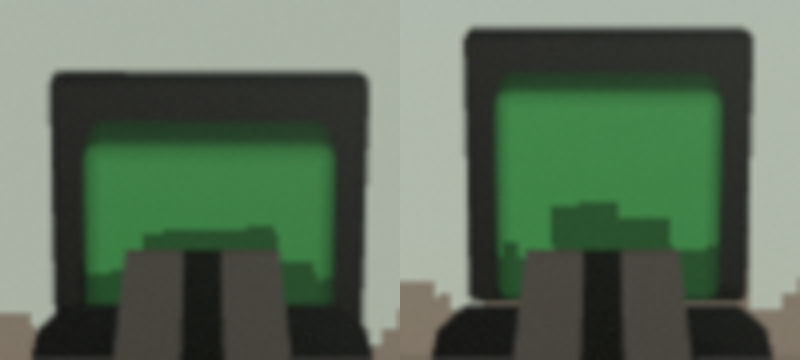

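The fingertip's shadow on the cap (c4, left against right) is shrinking, so the gap is closing but contact has not been made. I'll shift slightly forward and keep going down.

>>> drive_tool(
  offset=[
    [0.1, 0, 0],
    [0, 0, 0.02],
    [0, 0, 0.02],
    [0, 0, 0.02],
    [0, 0, 0.02],
    [0, 0, 0.02],
    [0, 0, 0.02],
    [0, 0, 0],
    [0, 0, 0],
    [0, 0, 0],
  ],
  turn=[
    [0, 0, 0],
    [0, 0, 0],
    [0, 0, 0],
    [0, 0, 0],
    [0, 0, 0],
    [0, 0, 0],
    [0, 0, 0],
    [0, 0, 0],
    [0, 0, 0],
    [0, 0, 0],
  ],
  hand=[0, 0, 0, 0, 0, 0, 0, 0, 0, 0],
)

```text
time_s: 8.0
position: [0.4871, 0.0716, 0.0697]
tool_rot: [[0.999, -0.051, 0.0], [-0.051, -0.999, 0.0], [0.0, -0.0, -1.0]]
ft_force: [0.4, -0.6, -1.0]
grip_width: 0.0005
gripper_force: 0.0
```

>>> drive_tool(
  offset=[
    [0, 0, 0.02],
    [0, 0, 0.02],
    [0, 0, 0.02],
    [0, 0, 0.02],
    [0, 0, 0],
    [0, 0, 0],
    [0, 0, 0],
    [0, 0, 0],
    [0, 0, 0],
    [0, 0, 0],
  ],
  turn=[
    [0, 0, 0],
    [0, 0, 0],
    [0, 0, 0],
    [0, 0, 0],
    [0, 0, 0],
    [0, 0, 0],
    [0, 0, 0],
    [0, 0, 0],
    [0, 0, 0],
    [0, 0, 0],
  ],
  hand=[0, 0, 0, 0, 0, 0, 0, 0, 0, 0],
)

```text
time_s: 9.25
position: [0.4871, 0.0716, 0.0665]
tool_rot: [[0.999, -0.051, -0.0], [-0.051, -0.999, 0.0], [-0.0, -0.0, -1.0]]
ft_force: [0.0, -0.2, -0.1]
grip_width: 0.0003
gripper_force: 0.0
```

```bash
python3 - <<'E'
from h import *
a=get_image("wrist");F=[observe()["ft_force"]]; t=get_image("scene"); F.append(observe()["ft_force"]); print(observe()["position"],F)
cv2.imwrite("pics/c5.png",np.hstack([cv2.resize(a[225:315,265:365],(400,360),interpolation=cv2.INTER_CUBIC),cv2.resize(t[165:213,305:355],(375,360),interpolation=cv2.INTER_CUBIC)]))
E
```

```text
[0.48707819 0.07161559 0.06651227] [array([-0.46074864,  1.23575298,  0.22248221]), array([1.09466565, 0.23369962, 0.35650288])]
```

View pics/c5.png

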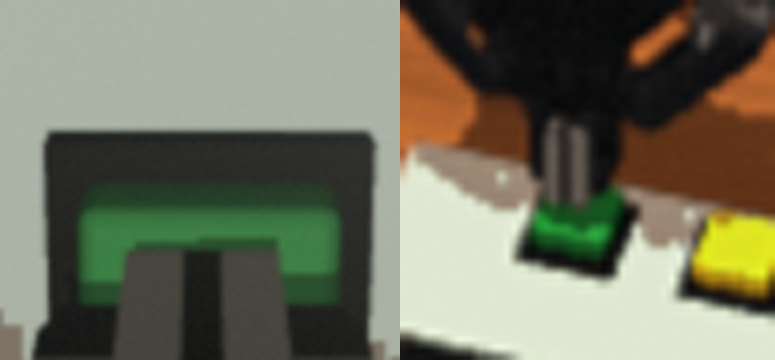

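The shadow is nearly gone (c5), so contact should come within a few mm. The tip lies about 5 mm inside the cap's far edge and is centred sideways.

>>> drive_tool(
  offset=[
    [0, 0, 0.02],
    [0, 0, 0.02],
    [0, 0, 0.02],
    [0, 0, 0.02],
    [0, 0, 0.02],
    [0, 0, 0],
    [0, 0, 0],
    [0, 0, 0],
    [0, 0, 0],
    [0, 0, 0],
  ],
  turn=[
    [0, 0, 0],
    [0, 0, 0],
    [0, 0, 0],
    [0, 0, 0],
    [0, 0, 0],
    [0, 0, 0],
    [0, 0, 0],
    [0, 0, 0],
    [0, 0, 0],
    [0, 0, 0],
  ],
  hand=[0, 0, 0, 0, 0, 0, 0, 0, 0, 0],
)

```text
time_s: 10.6
position: [0.4871, 0.0716, 0.0625]
tool_rot: [[0.999, -0.051, 0.0], [-0.051, -0.999, 0.0], [0.0, -0.0, -1.0]]
ft_force: [0.1, 0.4, -0.5]
grip_width: 0.0003
gripper_force: 0.0
```

>>> drive_tool(
  offset=[
    [0, 0, 0.02],
    [0, 0, 0.02],
    [0, 0, 0.02],
    [0, 0, 0.02],
    [0, 0, 0.02],
    [0, 0, 0],
    [0, 0, 0],
    [0, 0, 0],
    [0, 0, 0],
    [0, 0, 0],
  ],
  turn=[
    [0, 0, 0],
    [0, 0, 0],
    [0, 0, 0],
    [0, 0, 0],
    [0, 0, 0],
    [0, 0, 0],
    [0, 0, 0],
    [0, 0, 0],
    [0, 0, 0],
    [0, 0, 0],
  ],
  hand=[0, 0, 0, 0, 0, 0, 0, 0, 0, 0],
)

```text
time_s: 11.85
position: [0.4871, 0.0716, 0.0585]
tool_rot: [[0.999, -0.051, 0.0], [-0.051, -0.999, -0.0], [0.0, -0.0, -1.0]]
ft_force: [-0.5, 0.4, 0.0]
grip_width: 0.0002
gripper_force: 0.0
```

```bash
python3 - <<'E'
from h import *
F=[]
for i in range(4): a=get_image("wrist");F.append(observe()["ft_force"])
print(observe()["position"],np.mean(F,0)); cv2.imwrite("pics/w6.png",a)
# cap far-edge rows down centre-left column of the cap, green-ness profile
print([ (r,tuple(a[r,295])) for r in range(268,306,2)])
E
```

```text
[0.48708714 0.0716093  0.05854435] [-0.20424164 -0.14126194  0.24175992]
[(268, (np.uint8(38), np.uint8(41), np.uint8(41))), (270, (np.uint8(35), np.uint8(39), np.uint8(38))), (272, (np.uint8(37), np.uint8(39), np.uint8(39))), (274, (np.uint8(35), np.uint8(39), np.uint8(38))), (276, (np.uint8(34), np.uint8(38), np.uint8(37))), (278, (np.uint8(36), np.uint8(54), np.uint8(35))), (280, (np.uint8(37), np.uint8(59), np.uint8(33))), (282, (np.uint8(37), np.uint8(62), np.uint8(34))), (284, (np.uint8(47), np.uint8(81), np.uint8(42))), (286, (np.uint8(60), np.uint8(109), np.uint8(53))), (288, (np.uint8(63), np.uint8(112), np.uint8(57))), (290, (np.uint8(65), np.uint8(112), np.uint8(62))), (292, (np.uint8(66), np.uint8(111), np.uint8(64))), (294, (np.uint8(66), np.uint8(108), np.uint8(65))), (296, (np.uint8(66), np.uint8(99), np.uint8(66))), (298, (np.uint8(64), np.uint8(89), np.uint8(67))), (300, (np.uint8(58), np.uint8(70), np.uint8(64))), (302, (np.uint8(58), np.uint8(64), np.uint8(66))), (304, (np.uint8(60), np.uint8(66), np.uint8(68)))]
```

```bash
cat >> h.py <<'E'
def pr(c,p):
    W=np.array(c["world_to_cam"],float); rv=cv2.Rodrigues(W[:3,:3])[0]
    K=np.array([[c["fx"],0,c["cx"]],[0,c["fy"],c["cy"]],[0,0,1]]); return cv2.projectPoints(np.array([p],float),rv,W[:3,3],K,np.array([c["k1"],0,0,0]))[0].ravel().round(1)
E
python3 - <<'E'
from h import *
c=camera_info("wrist")
a=cv2.imread("pics/w6.png")
for z in (.084,.081,.078): print(z,[pr(c,(.483+x,.072+y,z)) for x,y in ((.013,.0123),(.013,-.0137),(-.013,.0137))])
print("bezel",[pr(c,(.483+.017,.072+y,.074)) for y in (.0161,-.0179)])
print([(r,tuple(map(int,a[r,317]))) for r in range(225,300,5)])
cv2.imwrite("pics/c6.png",np.hstack([cv2.resize(a[200:350,215:415],(800,600),interpolation=cv2.INTER_CUBIC)]))
E
```

```text
0.084 [array([283.1, 284. ]), array([353.6, 280.6]), array([284.4, 346.8])]
0.081 [array([283.6, 281. ]), array([352.9, 277.7]), array([284.9, 343. ])]
0.078 [array([284.2, 278.2]), array([352.3, 274.9]), array([285.4, 339.3])]
bezel [array([274.4, 265.3]), array([361.9, 261.1])]
[(225, (167, 179, 170)), (230, (165, 179, 169)), (235, (166, 179, 169)), (240, (166, 178, 169)), (245, (165, 177, 168)), (250, (166, 178, 170)), (255, (165, 179, 170)), (260, (165, 177, 169)), (265, (34, 37, 35)), (270, (40, 42, 41)), (275, (38, 40, 41)), (280, (38, 60, 37)), (285, (54, 97, 48)), (290, (25, 29, 27)), (295, (26, 30, 28))]
```

View pics/c6.png

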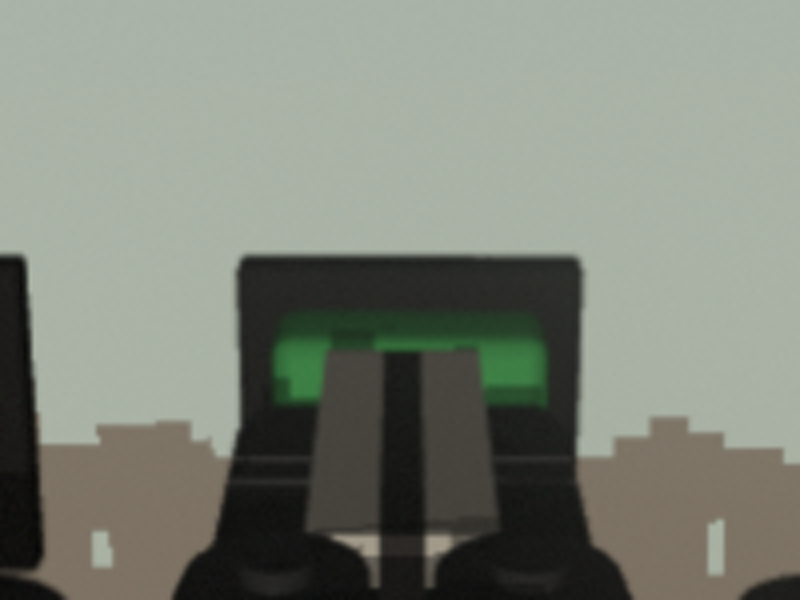

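The cap is still up and matches the prediction for 0.084 m. Both views put the real fingertips about 38 mm above the reported TCP, so I expect contact near TCP z 0.046. I'll undo the forward shift and continue.

>>> drive_tool(
  offset=[
    [-0.1, 0, 0],
    [0, 0, 0.05],
    [0, 0, 0.05],
    [0, 0, 0.05],
    [0, 0, 0.02],
    [0, 0, 0.02],
    [0, 0, 0.02],
    [0, 0, 0],
    [0, 0, 0],
    [0, 0, 0],
  ],
  turn=[
    [0, 0, 0],
    [0, 0, 0],
    [0, 0, 0],
    [0, 0, 0],
    [0, 0, 0],
    [0, 0, 0],
    [0, 0, 0],
    [0, 0, 0],
    [0, 0, 0],
    [0, 0, 0],
  ],
  hand=[0, 0, 0, 0, 0, 0, 0, 0, 0, 0],
)

```text
time_s: 13.3
position: [0.4831, 0.0718, 0.0502]
tool_rot: [[0.999, -0.051, 0.0], [-0.051, -0.999, 0.0], [0.0, -0.0, -1.0]]
ft_force: [-1.2, -0.3, 2.4]
grip_width: -0.0001
gripper_force: 1.1
```

```bash
cat > chk.py <<'E'
from h import *
F=[observe()["ft_force"]]
for i in range(4): a=get_image("wrist");F.append(observe()["ft_force"])
s=observe(); print(s["time_s"],s["position"],np.mean(F,0).round(2))
E
python3 chk.py
```

```text
13.5 [0.4831192  0.07182314 0.05014711] [-0.29  0.09  2.48]
```

Contact: 2.5 N, about 2 mm of travel. I'll press about 3 mm further.

>>> drive_tool(
  offset=[
    [0, 0, 0.03],
    [0, 0, 0.02],
    [0, 0, 0.02],
    [0, 0, 0],
    [0, 0, 0],
    [0, 0, 0],
    [0, 0, 0],
    [0, 0, 0],
    [0, 0, 0],
    [0, 0, 0],
  ],
  turn=[
    [0, 0, 0],
    [0, 0, 0],
    [0, 0, 0],
    [0, 0, 0],
    [0, 0, 0],
    [0, 0, 0],
    [0, 0, 0],
    [0, 0, 0],
    [0, 0, 0],
    [0, 0, 0],
  ],
  hand=[0, 0, 0, 0, 0, 0, 0, 0, 0, 0],
)

```text
time_s: 14.75
position: [0.4831, 0.0718, 0.0473]
tool_rot: [[0.999, -0.051, 0.0], [-0.051, -0.999, 0.0], [0.0, -0.0, -1.0]]
ft_force: [-0.3, -0.3, 4.2]
grip_width: -0.0002
gripper_force: 2.1
```

```bash
python3 chk.py
```

```text
14.95 [0.48310399 0.07180895 0.04733455] [-0.36 -0.2   4.28]
```

>>> drive_tool(
  offset=[
    [0, 0, 0.02],
    [0, 0, 0],
    [0, 0, 0],
    [0, 0, -0.2],
    [0, 0, -0.6],
    [0, 0, -1],
    [0, 0, -0.5],
    [0, 0, 0],
    [0, 0.5, 0],
    [0, 1, 0],
  ],
  turn=[
    [0, 0, 0],
    [0, 0, 0],
    [0, 0, 0],
    [0, 0, 0],
    [0, 0, 0],
    [0, 0, 0],
    [0, 0, 0],
    [0, 0, 0],
    [0, 0, 0],
    [0, 0, 0],
  ],
  hand=[0, 0, 0, 0, 0, 0, 0, 0, 0, 0],
)

```text
time_s: 16.2
position: [0.4792, 0.0121, 0.1373]
tool_rot: [[0.999, -0.049, -0.002], [-0.049, -0.999, 0.001], [-0.002, -0.001, -1.0]]
ft_force: [1.4, -1.2, 0.2]
grip_width: -0.0002
gripper_force: 0.0
```

>>> drive_tool(
  offset=[
    [0, 1, 0],
    [0, 1, 0],
    [0, 1, 0],
    [0, 1, 0],
    [0, 1, 0],
    [0, 1, 0],
    [0, 0.2, 0],
    [0, 0, 0],
    [0, 0, 0],
    [0, 0, 0],
  ],
  turn=[
    [0, 0, 0],
    [0, 0, 0],
    [0, 0, 0],
    [0, 0, 0],
    [0, 0, 0],
    [0, 0, 0],
    [0, 0, 0],
    [0, 0, 0],
    [0, 0, 0],
    [0, 0, 0],
  ],
  hand=[0, 0, 0, 0, 0, 0, 0, 0, 0, 0],
)

```text
time_s: 17.45
position: [0.4674, -0.2348, 0.1385]
tool_rot: [[0.999, -0.05, -0.0], [-0.05, -0.999, 0.0], [-0.0, -0.0, -1.0]]
ft_force: [0.4, 0.7, -0.5]
grip_width: -0.0001
gripper_force: 0.0
```

```bash
python3 - <<'E'
from h import *
c=camera_info("wrist"); s=observe(); print(s["time_s"],s["position"],s["ft_force"]); im=get_image("wrist")
print(pr(c,(.508,-.237,.063)),pr(c,(.508,-.237,0)))
cv2.imwrite("pics/w7.png",im)
E
```

```text
17.45 [ 0.46737774 -0.23479176  0.13851183] [ 0.40006672  0.68181982 -0.51559949]
[317.8 166.5] [317.3 157.3]
```

View pics/w7.png

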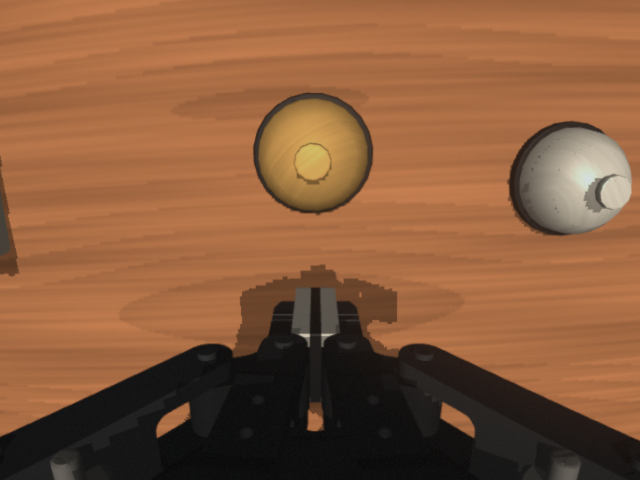

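The plunger top is at (312,161) and the bell's foot spans (253–373, 93–213), centred at (313,153). The steel bell is well to the right.

```bash
python3 - <<'E'
from h import *
print(ray("wrist",(312.3,161.5),.063),ray("wrist",(313,153),.005))
s=observe(); print(np.array(s["tool_rot"]).T@(ray("wrist",(312.3,161.5),.063)-s["position"])/0.04)
E
```

```text
[ 0.51103933 -0.23419627  0.063     ] [ 0.51158419 -0.23432737  0.005     ]
[ 1.08895569 -0.07433948  1.88924402]
```

>>> drive_tool(
  offset=[
    [0.6, -0.07, 0],
    [0.49, 0, 0],
    [0, 0, 0],
    [0, 0, 0.6],
    [0, 0, 0.8],
    [0, 0, 0.7],
    [0, 0, 0.3],
    [0, 0, 0.06],
    [0, 0, 0],
    [0, 0, 0],
  ],
  turn=[
    [0, 0, 0],
    [0, 0, 0],
    [0, 0, 0],
    [0, 0, 0],
    [0, 0, 0],
    [0, 0, 0],
    [0, 0, 0],
    [0, 0, 0],
    [0, 0, 0],
    [0, 0, 0],
  ],
  hand=[0, 0, 0, 0, 0, 0, 0, 0, 0, 0],
)

```text
time_s: 18.75
position: [0.5113, -0.2355, 0.041]
tool_rot: [[0.999, -0.051, 0.001], [-0.051, -0.999, -0.001], [0.001, 0.001, -1.0]]
ft_force: [-0.1, 0.3, 0.4]
grip_width: -0.0003
gripper_force: 0.0
```

>>> drive_tool(
  offset=[
    [0, 0, 0.05],
    [0, 0, 0.05],
    [0, 0, 0.04],
    [0, 0, 0.04],
    [0, 0, 0.04],
    [0, 0, 0.02],
    [0, 0, 0],
    [0, 0, 0],
    [0, 0, 0],
    [0, 0, 0],
  ],
  turn=[
    [0, 0, 0],
    [0, 0, 0],
    [0, 0, 0],
    [0, 0, 0],
    [0, 0, 0],
    [0, 0, 0],
    [0, 0, 0],
    [0, 0, 0],
    [0, 0, 0],
    [0, 0, 0],
  ],
  hand=[0, 0, 0, 0, 0, 0, 0, 0, 0, 0],
)

```text
time_s: 20.0
position: [0.511, -0.2352, 0.0306]
tool_rot: [[0.999, -0.051, 0.0], [-0.051, -0.999, -0.0], [0.0, 0.0, -1.0]]
ft_force: [-0.3, 0.4, 0.3]
grip_width: 0.0001
gripper_force: 0.7
```

```bash
python3 chk.py
```

```text
20.2 [ 0.51098695 -0.23523762  0.03051851] [-0.12  0.23  0.9 ]
```

>>> drive_tool(
  offset=[
    [0, 0, 0.03],
    [0, 0, 0.03],
    [0, 0, 0.03],
    [0, 0, 0.02],
    [0, 0, 0.02],
    [0, 0, 0],
    [0, 0, 0],
    [0, 0, 0],
    [0, 0, 0],
    [0, 0, 0],
  ],
  turn=[
    [0, 0, 0],
    [0, 0, 0],
    [0, 0, 0],
    [0, 0, 0],
    [0, 0, 0],
    [0, 0, 0],
    [0, 0, 0],
    [0, 0, 0],
    [0, 0, 0],
    [0, 0, 0],
  ],
  hand=[0, 0, 0, 0, 0, 0, 0, 0, 0, 0],
)

```text
time_s: 21.45
position: [0.511, -0.2352, 0.0255]
tool_rot: [[0.999, -0.051, 0.0], [-0.051, -0.999, -0.0], [0.0, 0.0, -1.0]]
ft_force: [-0.4, 1.1, 5.1]
grip_width: 0.0001
gripper_force: 2.5
```

```bash
python3 chk.py
```

```text
21.65 [ 0.51104364 -0.23526641  0.02548482] [-1.05  0.94  4.65]
```

The plunger is pressed about 5 mm at 4.7 N. Now I'll lift well clear.

>>> drive_tool(
  offset=[
    [0, 0, -0.1],
    [0, 0, -0.4],
    [0, 0, -1],
    [0, 0, -1],
    [0, 0, -1],
    [0, 0, -1],
    [0, 0, -0.5],
    [0, 0, 0],
    [0, 0, 0],
    [0, 0, 0],
  ],
  turn=[
    [0, 0, 0],
    [0, 0, 0],
    [0, 0, 0],
    [0, 0, 0],
    [0, 0, 0],
    [0, 0, 0],
    [0, 0, 0],
    [0, 0, 0],
    [0, 0, 0],
    [0, 0, 0],
  ],
  hand=[0, 0, 0, 0, 0, 0, 0, 0, 0, 0],
)

```text
time_s: 22.9
position: [0.5106, -0.235, 0.224]
tool_rot: [[0.999, -0.051, -0.002], [-0.051, -0.999, 0.001], [-0.002, -0.001, -1.0]]
ft_force: [-0.2, 0.2, -0.2]
grip_width: 0.0001
gripper_force: 0.0
```

```bash
python3 - <<'E'
from h import *
s=observe(); print(s["time_s"],s["position"],s["ft_force"])
t=get_image("scene"); o=cv2.imread("pics/scene0.png"); d=cv2.absdiff(t,o).max(2)
print("bell change",(d[165:212,195:232]>60).sum(),"keys",(d[184:220,315:405]>60).sum())
if s["position"][2]>.17: print(env.close_job())
E
```

```text
22.9 [ 0.51062853 -0.23498476  0.22404317] [-0.17646119  0.20189345 -0.19369511]
bell change 314 keys 0
the job is handed in; nothing more can be done
None
```

I pressed the green key and let it up, then pressed the brass bell's plunger once (4.7 N, about 5 mm), drew the hand back about 160 mm above it, and handed the job in at about 23 s. No verdict came back. In the last camera check the keys looked unchanged, but the bell region differed from the first picture (possibly just the arm or its shadow over it), and I did not look into that before handing in.

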